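# Clamp a cheese block on a one-handed cutting board and hold it clamped

## Robot

A 6-joint arm with a two-finger parallel gripper is mounted at the origin on the work surface. World frame = base frame: x ahead of the robot, y to its left, z up, the work surface at z = 0. Lengths are in mm, angles in rad, forces in N, time in s.
With the tool pointing down it reaches from about 300 to 775 mm from the base axis. Payload 14.6 kg.
Tool frame: the origin (TCP) lies on the centre line of the jaws, within the pads' length; the fingertips stand 19 mm ahead of it and the grasp point (between the pads) is the TCP (bot.tip_reach is the distance from the TCP to the fingertips, in mm); y points along the fingers, x is the direction in which the jaws open and shut, and the axes are right-handed (so a half turn about y gives the same grasp; the last joint's range is limited). The gripper opens to 85 mm and grips with 20 to 120 N. Pads are 22 mm wide; open, the fingers measure 114 mm over their backs; the gripper's body (76 mm by 85 mm) begins 54 mm behind the grasp point. The pads swing forward as they close: fully open they stand 13 mm farther back than shut.
Start: joints at [-1.182, 0.3, 1.521, -0, 1.321, -0.067], TCP at [242.091, -493.843, 250.281] pointing down, gripper open.
Joint ranges: [-3.03, 3.03], [-0.79, 2.21], [0.23, 2.52], [-1.04, 4.18], [0, 3.07], [-2.55, 2.55]. Speed limits (rad/s): [2.22, 2.22, 2.57, 3.14, 3.14, 3.14].

## Interface

Orientations are given as a unit quaternion [w, x, y, z].
In Python, from rig import bot gives the robot as it stands. Calls block until the motion is done:
- bot.move_to(position, orientation): joint-space move of the TCP to a pose.
- bot.servo_line(position, attitude=None, speed=150, until_force=None): straight line of the TCP; attitude=None keeps the orientation; speed is the mean speed in mm/s. With until_force (N) it stops when the force on the tool has changed by that much, and returns True; else False.
- bot.move_joints(angles): joint-space move.
- bot.move_gripper(opening, grip_force=None): finger opening in mm; grip_force is the grip in N (None keeps the last); returns when the fingers have stopped.
- bot.dwell(seconds).
- bot.ik(position, orientation): joint angles nearest the present ones, or None.
- bot.read_state(): the state.
- bot.read_camera(name): name is "side" or "top"; returns a dict with "image" (400x640x3 uint8, blue, green, red), "depth" (400x640 float32, mm along the optical axis (not along the pixel's ray), 0 where there is no reading), "fovy" (degrees; the focal length in pixels is half the picture's height over the tangent of half this angle, whatever the lens; pixels are square), "cx", "cy" (the principal point, pixels), "eye" and "attitude" of the camera in the world. Camera axes: x right, y down, z forward; pixel columns grow to the right and rows downward; lengths in mm; the calibration is good to about 2 mm. A picture is of the moment at which its call begins.
A pose or a line that the arm cannot do raises bot.MotionError and nothing moves.
- bot.finish_job(): hands the job in, once; it reports no verdict.
The state is a dict: "clock": time; "joint_positions": joint angles; "qvel": joint speeds; "effort": joint torques, N m; "ee_pos": TCP position; "tool_rot": TCP orientation; "ft_force": force on the tool from outside, world axes, zero at the start; "moment": the same for the moment, N m; "grip_width": finger opening in mm.
Only numpy, scipy, OpenCV 4.12 (cv2) and the standard library are available. Lean on these libraries where they do the work, as an engineer would, in place of code of your own. Each camera call takes 0.05 s, during which the arm holds its last target.

## Task

Lift the cheese block out of the basket, set it flat on the grey cutting board between the fence and the sprung clamp, its length along the clamp's travel, lined up with the pad and with its end against or close to the fence, and let go of it. Then push the clamp's upright thumb plate towards the fence, past its click, until the pad squeezes the block firmly against the fence, and finish while still holding the clamp pushed in, so that someone can cut: it does not latch and springs back if released. Leave the tea box, jar and spoon where they are.

Things in the scene. Friction and masses are not known exactly. Their poses are not given: they have to be found in the camera images.
- cheese: pale cream block of cheese, 80 x 55 x 50 mm (x, y, z), 0.18 to 0.35 kg, lying in the basket with z up; origin at the centre of its underside. Take it across the 55 mm width (its y)
- basket: slatted light wooden basket, 260 x 300 mm (x, y) and 70 mm tall, walls 6 mm, fixed to the table; origin at the centre of its underside, inner floor 6 mm above it
- board: grey cutting board, 360 x 240 x 12 mm, fixed to the table; origin at the centre of its underside, z up. Its x is the clamp's line of travel, from the clamp (-x end) to the fence (+x end); fence, clamp and pad are centred on y = 0. A low rail (30 mm wide, 8 mm high) and stop (18 mm high) lie on its -x half
- bay (a point): point on the board's top surface (80 mm from the board's centre along its x, 12 mm above its underside) where the centre of the cheese's underside comes to lie when its end is flush against the fence; axes as the board's
- fence: upright aluminium plate fixed on the board, 75 mm wide, 45 mm tall; origin at the foot of its face towards the clamp, on the board's top, 120 mm along the board's x; axes as the board's
- clamp (a joint): how far the sprung clamp is pushed towards the fence, 0 to 0.072 m; rests at 0. Takes 5 to 7 N up to 35 mm; a weighted pawl at its +y side clicks over at 45 mm and the push eases to about 4 N near 60 mm; never latches, springs back to 0 when let go. With the cheese flush at the fence the pad meets it at 60 mm; each mm more adds about 1 N; end stop at 72 mm
- thumb_plate: upright aluminium plate with a black cap on the clamp, 10 mm thick (x), 50 mm wide (y), from 19 to 63 mm above the board's top; moves with the clamp. Origin at its middle, 40 mm above the board's top, axes as the board's. Push it on its -x face. Behind that face the clamp's low sled reaches 50 mm back: stay over 20 mm above the board's top there
- pad: black rubber pad at the clamp's front, 50 mm wide, 34 mm tall, sprung on the clamp (1 N per mm, 14 mm travel). Origin at the centre of its face towards the fence, 21 mm above the board's top; axes as the board's. 140 mm is free between pad and fence with the clamp at 0
- tea_box: bystander: brown carton with a paper band, 70 x 45 x 65 mm, upright in the basket; origin at the centre of its underside
- jam_jar: bystander: glass jar, 48 mm across, 65 mm tall, in the basket; origin at the centre of its underside
- spoon: bystander: spoon 160 mm long lying on the board along its x, near the +y edge
Things that resemble listed ones, but are neither listed nor needed, are in the scene too. Leave any pink, turquoise or yellow look-alike of the cheese alone.

How it is judged (in metres and radians):
On the way, in this order (a step that is already met when the one before it is completed fails the run):
1. the cheese block is lifted in the gripper clear of the basket (height (world z) of cheese above 0.085 m and contact force between the fingers and cheese above 1 N), for 0.1 s.
2. the block lies flat on the board between pad and fence, lined up and let go, before the clamp is pushed (x of cheese in the frame of bay between -0.05 and 0.005 m and y of cheese in the frame of bay between -0.015 and 0.015 m and z of cheese in the frame of bay below 0.006 m and angle between cheese's own z axis and vertical below 0.1 rad and angle between the x axis of cheese and the x axis of board, either way round below 0.14 rad and contact force between the fingers and cheese below 0.2 N and linear speed of cheese below 0.02 m/s and value of joint clamp below 0.02 m), for 0.2 s.
3. the clamp is pushed past its click (value of joint clamp above 0.05 m), for 0.1 s.
At the end, for the whole second after the job is handed in: Fingers still press the thumb plate (over 1.5 N), clamp at rest past 55 mm; pad presses the cheese over 2 N, cheese presses the fence over 1 N; cheese flat, untouched by the fingers, within 6 mm of flush and 15 mm sideways of the bay point, square within 0.14 rad (x of cheese in the frame of bay between -0.006 and 0.005 m and y of cheese in the frame of bay between -0.015 and 0.015 m and z of cheese in the frame of bay below 0.006 m and angle between cheese's own z axis and vertical below 0.1 rad and angle between the x axis of cheese and the x axis of board, either way round below 0.14 rad and contact force between the fingers and cheese below 0.2 N and value of joint clamp above 0.055 m and velocity of joint clamp between -0.01 and 0.01 m/s and linear speed of cheese below 0.01 m/s and contact force between the fingers and thumb_plate above 1.5 N and contact force between pad and cheese above 2 N and contact force between fence and cheese above 1 N); the arm keeps its last pose, push and grip.
It fails at once if the tea box is moved by more than 30 mm (distance of tea_box from where it was at the start of the episode above 0.03 m).
It fails at once if the jam jar is moved by more than 30 mm (distance of jam_jar from where it was at the start of the episode above 0.03 m).
It fails at once if the spoon is moved by more than 30 mm (distance of spoon from where it was at the start of the episode above 0.03 m).
It also fails if it takes over 54 s, if anything falls off the work surface, if the arm or the gripper's body presses on something with over 40 N, if the wrist force passes 120 N, or if a joint passes its speed limit or range.

## Working session

There is one attempt and no reset: what is moved stays moved. The work goes in short steps, each a Python script; the robot and the scene stay as the last script left them, time stands still between calls to the robot, and variables do not carry over. Pictures are saved under pics/ and viewed, and the job is handed in when it is done.

```bash
ls; mkdir -p pics; python3 - <<'E'
from rig import bot
import cv2,numpy as np,pickle
s=bot.read_state();print(s)
for n in("top","side"):
    c=bot.read_camera(n);cv2.imwrite(f"pics/{n}0.png",c["image"]);pickle.dump(c,open(f"{n}0.pkl","wb"))
    print(n,{k:v for k,v in c.items() if k not in("image","depth")}, (c["depth"]>0).mean())
E
```

```text
pics
{'clock': 0.0, 'joint_positions': array([-1.18162383e+00,  3.00503342e-01,  1.52162470e+00,  2.83855351e-05,
        1.32071032e+00, -6.66243749e-02]), 'qvel': array([-0.00045267, -0.00090126, -0.00070784,  0.00078291, -0.00231138,
        0.00122482]), 'effort': array([-1.17431162e-03, -5.43505740e+01, -3.61796844e+01, -1.53484393e-04,
        4.02793623e-03, -9.23464484e-06]), 'ee_pos': array([ 242.00183666, -493.6431959 ,  249.68516583]), 'tool_rot': array([ 0.60030091, -0.59977037,  0.37446003, -0.37375661]), 'ft_force': array([-0.55102877,  0.22469673, -0.50358713]), 'moment': array([-0.04189382,  0.00527758,  0.01249815]), 'grip_width': 85.104444981672}
top {'fovy': 43.84661663172421, 'cx': 318.6187100920022, 'cy': 186.16782315522764, 'eye': array([ 489.98449338,   28.22920076, 1428.38100168]), 'attitude': array([ 0.01241778, -0.69672535,  0.71711904, -0.01264399])} 0.99606640625
side {'fovy': 57.57381681959741, 'cx': 319.6026762133612, 'cy': 199.51973833820412, 'eye': array([ 41.95207177, 706.29413706, 820.61576212]), 'attitude': array([ 0.12730785, -0.28989574,  0.86483949, -0.38962267])} 0.9961328125
```

View pics/top0.png

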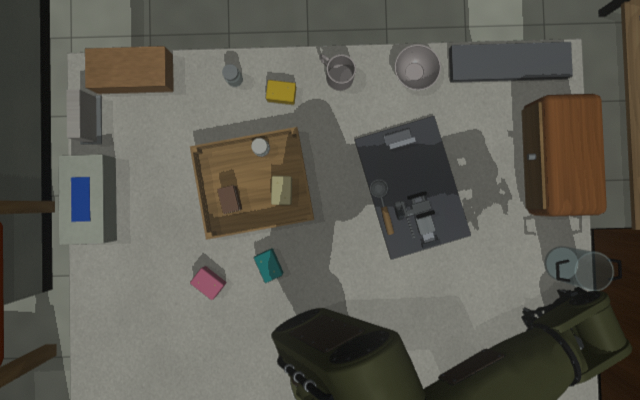

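View pics/side0.png

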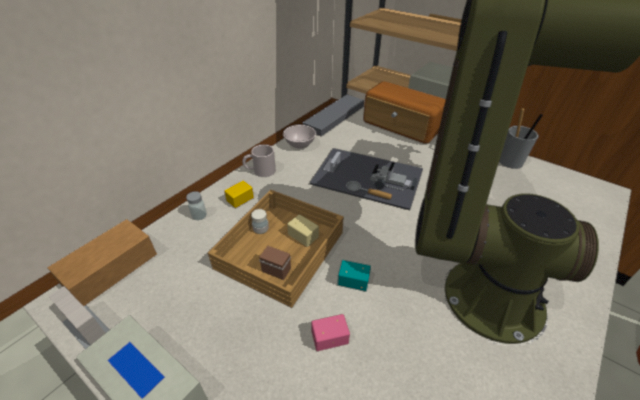

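The cheese could be confused with these, by their pixels in the top view: cream block in the basket (281,190), yellow (281,92), teal (268,265) and pink (208,283), all outside the basket, and the brown tea box (229,198). I choose the cream one in the basket. Next I take a close crop and measure.

```bash
cat > h.py <<'E'
import numpy as np,cv2,pickle
from scipy.spatial.transform import Rotation as R
def rot(q): return R.from_quat(q,scalar_first=True).as_matrix()
def cloud(c):
    d=c["depth"].astype(float);h,w=d.shape;f=h/2/np.tan(np.radians(c["fovy"])/2)
    u,v=np.meshgrid(np.arange(w),np.arange(h))
    p=np.stack([(u-c["cx"])/f*d,(v-c["cy"])/f*d,d],-1)
    return p@rot(c["attitude"]).T+c["eye"]
def ray(c,u,v,z):
    h=c["depth"].shape[0];f=h/2/np.tan(np.radians(c["fovy"])/2)
    d=rot(c["attitude"])@np.array([(u-c["cx"])/f,(v-c["cy"])/f,1.]);e=np.array(c["eye"])
    return e+d*(z-e[2])/d[2]
E
python3 - <<'E'
from h import *
c=pickle.load(open("top0.pkl","rb"));P=cloud(c);im=c["image"]
a=im[110:250,180:330];b=im[100:270,340:490]
cv2.imwrite("pics/bask.png",cv2.resize(a,None,fx=5,fy=5,interpolation=cv2.INTER_CUBIC))
cv2.imwrite("pics/board.png",cv2.resize(np.clip(b*1.8,0,255).astype(np.uint8),None,fx=3.5,fy=3.5,interpolation=cv2.INTER_CUBIC))
for n in("table",(230,350)),("cheese",(281,190)),("tea",(229,198)),("jar",(260,146)),("board",(385,200)),("board2",(440,180)),("fence",(400,138)),("plate",(426,232)):
    u,v=n[1];print(n,P[v,u].round(1),im[v,u])
s=pickle.load(open("side0.pkl","rb"));Q=cloud(s)
print("side cheese",Q[228,302].round(1))
E
```

```text
('table', (230, 350)) [ 80.4 293.4  -5.7] [125 133 133]
('cheese', (281, 190)) [531.1 131.4  54.6] [109 143 146]
('tea', (229, 198)) [512.9 273.2  68.3] [61 75 93]
('jar', (260, 146)) [652.8 184.5  71.7] [143 148 147]
('board', (385, 200)) [ 495.3 -160.9   11.7] [46 45 44]
('board2', (440, 180)) [ 548.  -320.9    6.8] [47 45 44]
('fence', (400, 138)) [ 670.2 -208.2   21. ] [91 88 85]
('plate', (426, 232)) [ 402.5 -269.6   34.2] [109 109 105]
side cheese [519.7 148.   58.9]
```

View pics/bask.png

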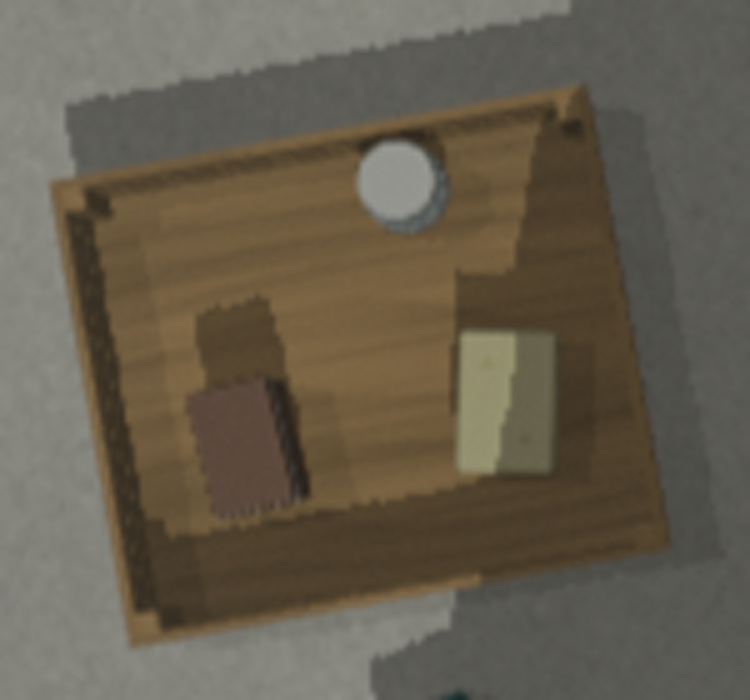

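View pics/board.png

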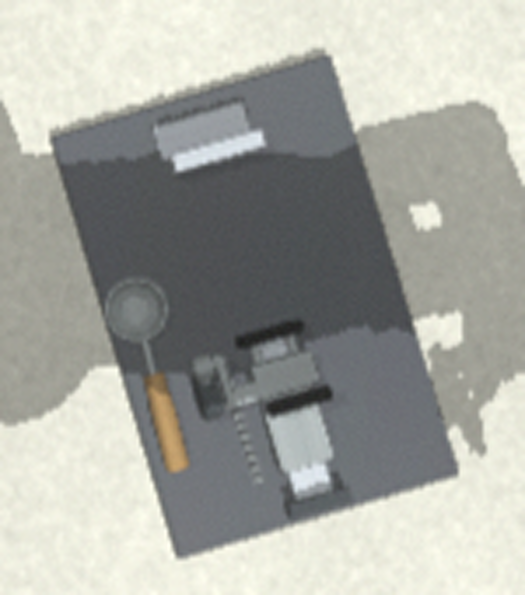

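The crop confirms it: the cream block with px corners about (272,176)–(291,205) is in the basket, jar (260,146), tea box (229,198). On the board: fence (400,138), pad (417,195), thumb plate cap (426,214), spoon (380,205). Now precise poses.

```bash
cat > meas.py <<'E'
from h import *
def rectworld(c,mask,z,box):
    m=np.zeros(mask.shape,np.uint8);x0,y0,x1,y1=box;m[y0:y1,x0:x1]=mask[y0:y1,x0:x1]
    m=cv2.morphologyEx(m,cv2.MORPH_CLOSE,np.ones((5,5),np.uint8))
    k=max(cv2.findContours(m,0,cv2.CHAIN_APPROX_NONE)[0],key=cv2.contourArea)
    w=np.array([ray(c,*p,z)[:2] for p in k[:,0].astype(float)],np.float32)
    (cx,cy),(a,b),t=cv2.minAreaRect(w)
    return np.array([cx,cy]),(a,b),t,w,m
E
python3 - <<'E'
from meas import *
c=pickle.load(open("top0.pkl","rb"));im=c["image"];hsv=cv2.cvtColor(im,cv2.COLOR_BGR2HSV)
B=im.max(2)
cr=((hsv[...,1]>40)&(hsv[...,0]>22)&(hsv[...,0]<40)&(B>80)).astype(np.uint8)*255
ce,sz,t,w,m=rectworld(c,cr,56,(262,165,300,215));print("cheese",ce,sz,t,m.sum()/255)
k=m
print(np.percentile(w,[0,100],axis=0))
bd=(B<85).astype(np.uint8)*255
ce,sz,t,w,m2=rectworld(c,bd,12,(345,105,480,265));print("board",ce,sz,t)
cv2.imwrite("pics/masks.png",np.hstack([k[100:270,180:330],m2[100:270,340:490],B[100:270,340:490]]))
P=cloud(c)
# depth of cheese
s=P[k>0];print("cheese depth median",np.median(s,0))
# side
c2=pickle.load(open("side0.pkl","rb"));im2=c2["image"];h2=cv2.cvtColor(im2,cv2.COLOR_BGR2HSV)
print(h2[225,300],im2[225,300])
for n,(u,v),z in [("capL",(267+0,411),75),("padfaceL",(236,342),0)]:pass
def cp(x,y,z):return ray(c,340+x/3.5,100+y/3.5,z).round(1)
print("cap ends",cp(266,405,75),cp(331,393,75)); print("pad ends",cp(237,342,50),cp(303,325,50))
print("fence top ends",cp(174,165,57),cp(265,138,57))
E
```

```text
cheese [531.12731934 132.67373657] (52.51880645751953, 77.47476959228516) 88.46434783935547 561.0
[[491.84790039 105.46256256]
 [570.48095703 159.81048584]]
board [ 532.6005249 -239.603302 ] (360.5352783203125, 244.20172119140625) 15.012466430664062
cheese depth median [531.087804   133.08746657  54.74998653]
[ 25  83 204] [138 192 204]
cap ends [ 450.  -235.3   75. ] [ 457.8 -286.1   75. ]
pad ends [ 499.7 -219.    50. ] [ 511.7 -271.7   50. ]
fence top ends [ 641.  -172.8   57. ] [ 660.4 -245.5   57. ]
```

View pics/masks.png

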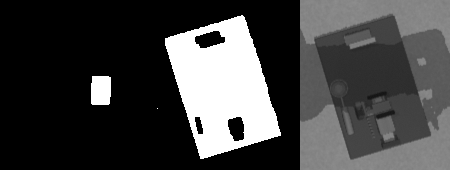

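```bash
cat >> h.py <<'E'
BC=np.array([532.6,-239.6]);BY=np.radians(15.0)
X=np.array([np.cos(BY),np.sin(BY)]);Y=np.array([-X[1],X[0]])
def bw(x,y): return BC+x*X+y*Y
def wb(p): d=np.asarray(p)[:2]-BC; return d@X,d@Y
def quat(yaw,flip):  # jaws along y of a frame with this yaw
    a=yaw+np.pi/2+(np.pi if flip else 0)
    x=np.array([np.cos(a),np.sin(a),0]);y=np.array([0,0,-1.]);return R.from_matrix(np.c_[x,y,np.cross(x,y)]).as_quat(scalar_first=True)
E
python3 - <<'E'
from h import *
from rig import bot
c=pickle.load(open("top0.pkl","rb"))
print("tip",bot.tip_reach)
def cp(x,y,z):return ray(c,180+x/5,110+y/5,z).round(1)
print("wall outer top at cheese row",cp(632,400,70), "corners",cp(588,88,70),cp(668,548,70),cp(130,645,70),cp(53,183,70))
for fl in(0,1):
  print(fl)
  for n,p,yw in("pick",(531.1,132.7,37),np.radians(-1.5)),("place",(*bw(75,0),44),BY),("push",(*bw(-110,0),66),BY),("pushend",(*bw(-25,0),66),BY):
    q=bot.ik(p,quat(yw,fl));print(n,np.round(p,1),None if q is None else q.round(2))
P=cloud(c)
for u,v in((400,210),(405,207),(421,212),(426,214),(430,240),(418,205)):print(u,v,P[v,u].round(0),np.round(wb(P[v,u]),0))
E
```

```text
tip 19.0
wall outer top at cheese row [528.6  60.8  70. ] corners [700.7  80.2  70. ] [447.3  43.4  70. ] [403. 338.  70.] [656.8 375.   70. ]
0
pick [531.1 132.7  37. ] [ 0.18  0.57  1.7  -0.    0.88 -1.37]
place [ 605.  -220.2   44. ] [-0.41  0.73  1.39 -0.    1.02 -2.24]
push [ 426.3 -268.1   66. ] [-0.63  0.44  1.81 -0.    0.89 -2.47]
pushend [ 508.5 -246.1   66. ] [-0.52  0.55  1.64 -0.    0.96 -2.35]
1
pick [531.1 132.7  37. ] [ 0.18  0.57  1.7  -0.    0.88  1.77]
place [ 605.  -220.2   44. ] [-0.41  0.73  1.39 -0.    1.02  0.9 ]
push [ 426.3 -268.1   66. ] [-0.63  0.44  1.81 -0.    0.89  0.67]
pushend [ 508.5 -246.1   66. ] [-0.52  0.55  1.64 -0.    0.96  0.79]
400 210 [ 466. -196.   53.] [-53.  59.]
405 207 [ 474. -218.    9.] [-51.  36.]
421 212 [ 459. -258.   32.] [-76.   1.]
426 214 [ 454. -263.   72.] [-82.  -2.]
430 240 [ 379. -283.   18.] [-160.   -2.]
418 205 [ 479. -246.   55.] [-54.   8.]
```

```bash
python3 - <<'E'
from h import *
from rig import bot
q=quat(np.radians(-1.5),1)
bot.move_gripper(72,40)
bot.move_to([531,132.7,170],q)
c=bot.read_camera("top");cv2.imwrite("pics/t1.png",c["image"])
print(bot.servo_line([531,132.7,37],speed=120,until_force=8),bot.read_state()["ee_pos"])
print(bot.read_state()["ft_force"])
bot.move_gripper(30,40)
s=bot.read_state();print(s["grip_width"],s["clock"],s["ft_force"])
if 48<s["grip_width"]<62:
    bot.servo_line([531,132.7,180],speed=120)
    s=bot.read_state();print(s["grip_width"],s["clock"],s["ft_force"],s["ee_pos"])
c=bot.read_camera("side");cv2.imwrite("pics/s1.png",c["image"])
E
```

```text
False [531.40763557 132.77208839  37.72359841]
[ 0.65959637  0.99051074 -0.09510575]
55.1997102737727 4.4583 [-1.87107275 -0.991167    6.68725519]
54.72398058295548 5.8 [ 0.50017261  0.86136302 -3.33862913] [530.69510546 132.62940766 179.2183695 ]
```

View pics/s1.png

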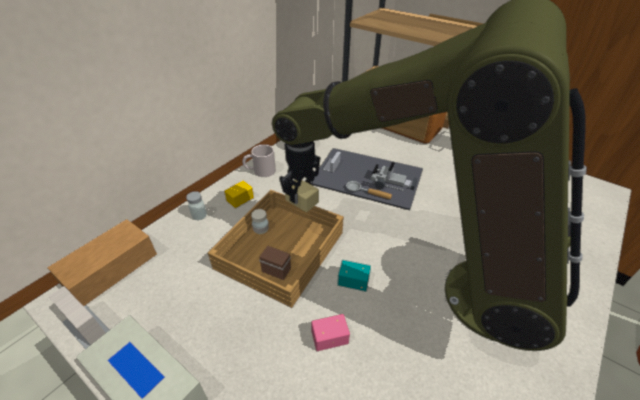

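The cheese is held (305,197): opening 54.7 mm, about 0.3 kg extra weight. The jar and tea box haven't moved. Next I place it.

```bash
python3 - <<'E'
from h import *
from rig import bot
q=quat(BY,1);p=bw(74,0)
bot.move_to([*p,170],q)
print(bot.servo_line([*p,60],speed=120))
print(bot.servo_line([*p,41],speed=25,until_force=6))
s=bot.read_state();print(s["ee_pos"],s["ft_force"],wb(s["ee_pos"]))
bot.move_gripper(72)
bot.dwell(0.2)
a=s["ee_pos"]
bot.servo_line([a[0],a[1],180],speed=120)
# park behind clamp, out of the way
bot.move_to([*bw(-125,0),200],q)
for n in("top","side"):
    c=bot.read_camera(n);cv2.imwrite(f"pics/{n}2.png",c["image"]);pickle.dump(c,open(f"{n}2.pkl","wb"))
cv2.imwrite("pics/side2c.png",cv2.resize(c["image"][120:230,280:450],None,fx=4,fy=4,interpolation=2))
print(bot.read_state()["clock"])
E
```

```text
False
True
[ 603.9469218  -220.37565662   43.86754574] [-2.45154575  1.09138305  5.61494812] (np.float64(73.89146058950087), np.float64(0.10334759649826436))
11.6167
```

View pics/side2c.png

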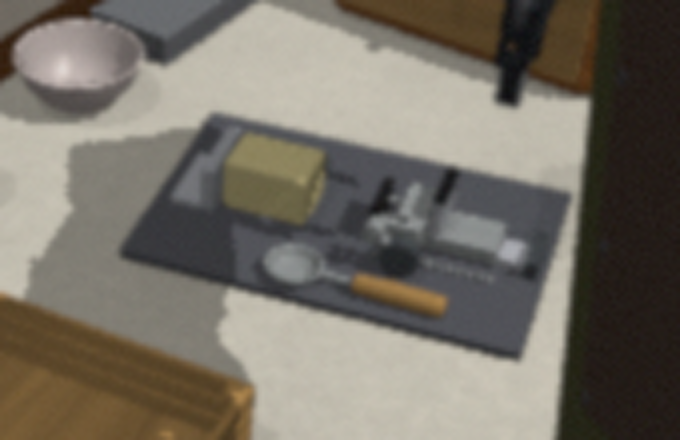

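View pics/top2.png

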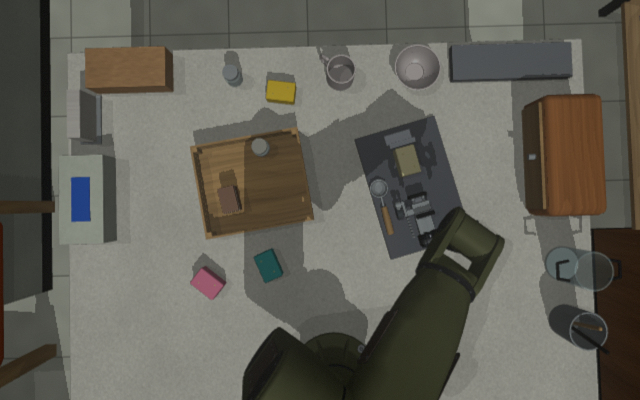

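Both views show the block flat on the board at top px (407,160), near the fence, and released. I measure its pose, then push.

```bash
python3 - <<'E'
from meas import *
c=pickle.load(open("top2.pkl","rb"));im=c["image"];hsv=cv2.cvtColor(im,cv2.COLOR_BGR2HSV)
m=((hsv[...,1]>45)&(hsv[...,0]>20)&(hsv[...,0]<40)&(im.max(2)>70)).astype(np.uint8)*255
ce,sz,t,w,k=rectworld(c,m,62,(385,135,430,185));print(ce,sz,t,np.array(wb(ce))-[80,0])
bd=(im.max(2)<85).astype(np.uint8)
def cp(p):return np.round(wb(ray(c,*p)),1)
cv2.imwrite("pics/b2.png",cv2.resize(np.clip(im[110:260,345:475]*1.8,0,255).astype(np.uint8),None,fx=4.5,fy=4,interpolation=2)[:600])
E
```

```text
[ 603.55389404 -219.71379089] (79.52050018310547, 54.20137023925781) 12.864280700683594 [-6.31687162  0.84438386]
```

View pics/b2.png

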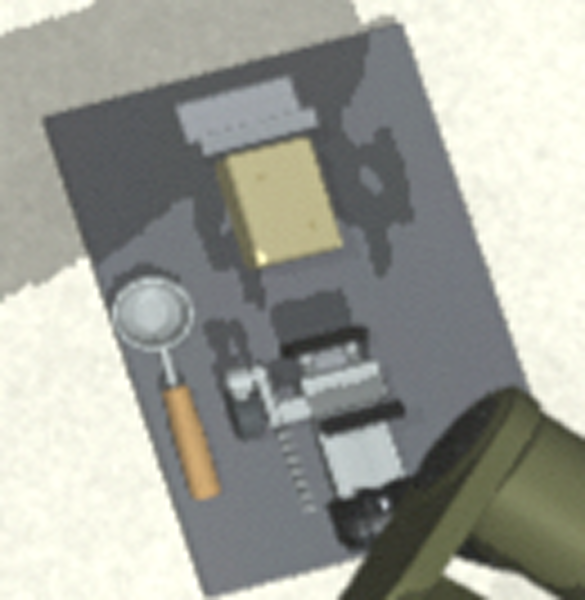

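```bash
python3 - <<'E'
from h import *
from rig import bot
q=quat(BY,1);X3=np.array([*X,0])
bot.move_gripper(0,40)
bot.servo_line([*bw(-125,0),68],q,speed=120,until_force=8)
s=bot.read_state();print(s["ee_pos"],wb(s["ee_pos"]),s["ft_force"],s["grip_width"])
hit=bot.servo_line([*bw(-80,0),68],q,speed=25,until_force=3)
s=bot.read_state();x0,y0=wb(s["ee_pos"]);print(hit,x0,y0,s["ft_force"]@X3,s["ft_force"])
c=bot.read_camera("side");cv2.imwrite("pics/side3c.png",cv2.resize(c["image"][120:230,280:450],None,fx=4,fy=4,interpolation=2))
print(s["clock"])
E
```

```text
[ 412.14379604 -272.16039963   68.61727228] (np.float64(-124.7790098793695), np.float64(-0.2745712304058991)) [ 0.03870829 -0.35368416  0.05437933] 0.31543970421470235
True -99.26676122777539 0.12530755558230905 -4.979848660349366 [-4.61757241 -2.0076429   3.69181214]
14.6083
```

View pics/side3c.png

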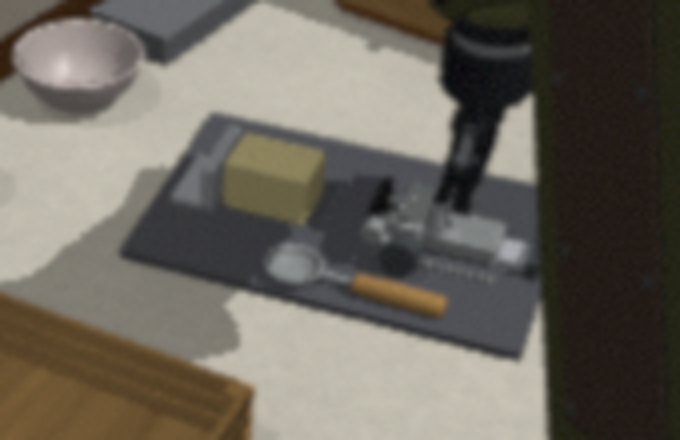

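```bash
python3 - <<'E'
from h import *
from rig import bot
q=quat(BY,1);X3=np.array([*X,0]);x0=-99.5
for d in(15,30,42,50,56,60,63,65,66.5):
    bot.servo_line([*bw(x0+d,0),68],q,speed=35 if d<58 else 15)
    s=bot.read_state();print(d,np.round(np.array(wb(s["ee_pos"]))-[x0,0],1),(s["ft_force"]@X3).round(1),s["ft_force"].round(1),s["ee_pos"][2].round(1))
    if s["ft_force"]@X3<-18: break
bot.dwell(.3);s=bot.read_state();print((s["ft_force"]@X3).round(2),s["clock"],wb(s["ee_pos"])[0]-x0)
for n in("top","side"):
    c=bot.read_camera(n);cv2.imwrite(f"pics/{n}4.png",c["image"]);pickle.dump(c,open(f"{n}4.pkl","wb"))
cv2.imwrite("pics/side4c.png",cv2.resize(c["image"][120:230,280:450],None,fx=4,fy=4,interpolation=2))
E
```

```text
15 [14.3  0.2] -6.3 [-6.  -1.8  1.5] 67.6
30 [29.3  0.2] -7.1 [-7.  -1.3  1.2] 67.6
42 [41.5  0.2] -4.9 [-4.5 -2.2 -0.5] 67.6
50 [49.6  0.2] -3.8 [-3.8 -0.3 -1.3] 67.6
56 [55.7  0.1] -4.7 [-5.   0.4 -2.2] 67.8
60 [59.6  0.2] -4.7 [-4.7 -0.4 -2.1] 67.8
63 [62.6  0.1] -6.3 [-6.2 -1.  -1.2] 67.8
65 [64.4  0.1] -7.4 [-7.5 -0.4 -1.6] 67.8
66.5 [65.7  0.1] -9.0 [-8.9 -1.4 -0.1] 67.8
-8.86 18.6083 65.66276729886724
```

View pics/side4c.png

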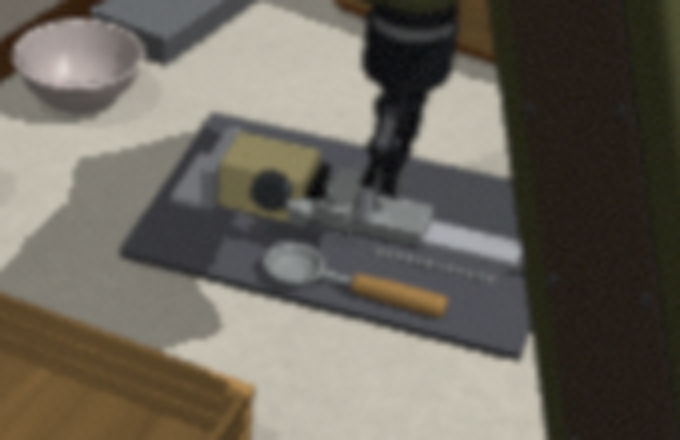

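View pics/top4.png

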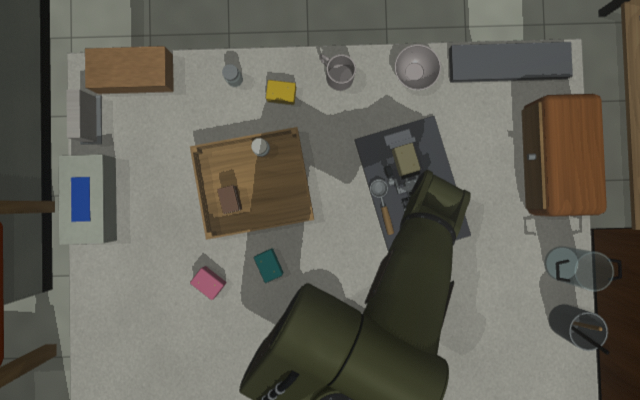

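The pawl has clicked over; its weight now shows at side-crop (270,190). The pad is against the block, and push force rises about 1 N per mm after 60 mm. I add 1.5 mm for margin, measure the block and check that the force holds.

```bash
python3 - <<'E'
from meas import *
from rig import bot
q=quat(BY,1);X3=np.array([*X,0]);x0=-99.5
bot.servo_line([*bw(x0+68,0),68],q,speed=15);bot.dwell(.5)
s=bot.read_state();print((s["ft_force"]@X3).round(2),s["clock"],wb(s["ee_pos"])[0]-x0,abs(s["qvel"]).max())
c=bot.read_camera("top");im=c["image"];hsv=cv2.cvtColor(im,cv2.COLOR_BGR2HSV)
m=((hsv[...,1]>45)&(hsv[...,0]>20)&(hsv[...,0]<40)&(im.max(2)>60)).astype(np.uint8)*255
ce,sz,t,w,k=rectworld(c,m,62,(385,130,430,185));print(ce,sz,t,np.array(wb(ce))-[80,0])
a=np.clip(im[110:230,355:475]*1.8,0,255).astype(np.uint8);b=cv2.cvtColor(k[110:230,355:475],8)
cv2.imwrite("pics/b5.png",cv2.resize(np.hstack([a,b]),None,fx=3.3,fy=3.3,interpolation=2))
E
```

```text
-10.08 19.4583 67.0416351919898 0.00120177260690197
[ 606.26513672 -215.17332458] (79.08116149902344, 60.25168228149414) 15.376702308654785 [-2.52285314  4.52841629]
```

View pics/b5.png

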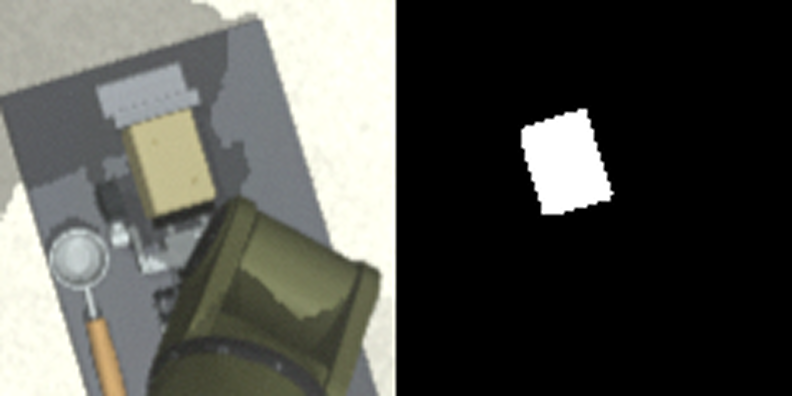

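```bash
python3 -c "
from rig import bot
print(bot.read_state()['ft_force']);print(bot.finish_job())"
```

```text
[-9.96192275 -0.98550318  0.41236236]
the job is handed in; nothing more can be done
None
```

I handed the job in at about 19.5 s, with the cheese clamped against the fence and the gripper still pushing the thumb plate. `finish_job` reports no verdict, so this rests on my own checks.

- **Lift and place:** I lifted the cream block out of the basket and set it flat on the board. After release it measured 6 mm short of flush, 1 mm sideways and about 2° off square.
- **Clamp:** I pushed the thumb plate with closed fingers past its click, to about 67 mm of travel. The push eased to about 4 N near 50 mm, then rose to a steady 10 N with the arm at rest, so the pad is squeezing the block.
- **Last picture:** The block is square within 0.4° and reads 2.5 mm short of flush, within tolerance and about the 2 mm calibration error. The force started to rise near 60 mm, where the pad should meet a flush block, so I take it to be against the fence.
- **Disagreement:** That picture gave a width of 60 mm instead of 55 mm because the colour mask took in part of the side face. The 4.5 mm sideways reading is therefore too high; I estimate about 2 mm, against a limit of 15 mm.
- **Bystanders:** I saw no change in the tea box, jar or spoon in the pictures, but did not measure them.

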